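# Fit a new push-fit filter to the bench aspirator

## Robot

A 6-joint arm with a two-finger parallel gripper is mounted at the origin on the work surface. World frame = base frame: x ahead of the robot, y to its left, z up, the work surface at z = 0. Lengths are in m, angles in rad, forces in N, time in s.
With the tool pointing down it reaches from about 0.35 to 0.85 m from the base axis. Payload 8.1 kg.
Tool frame: the origin (TCP) lies on the centre line of the jaws, within the pads' length; the fingertips stand 17 mm ahead of it and the grasp point (between the pads) lies 2 mm behind it; z points along the fingers, y is the line along which they close (so a half turn about z gives the same grasp; the last joint's range is limited). The gripper opens to 93 mm and grips with 3 to 60 N. Pads are 15 mm wide; open, the fingers measure 128 mm over their backs; the gripper's body (75 mm by 188 mm) begins 65 mm behind the grasp point.
Start: joints at [1.222, 0.13, 1.488, -0, 1.523, -0.085], TCP at [0.156, 0.579, 0.236] pointing down, gripper open.
Joint ranges: [-2.96, 2.96], [-0.89, 2.26], [0.02, 2.5], [-1.34, 4.48], [0, 2.73], [-2.66, 2.66]. Speed limits (rad/s): [2.39, 2.39, 2.79, 3.14, 3.14, 3.14].

## Interface

Orientations are given as a rotation vector (axis times angle).
In Python, from plant import status, eyes, robot gives the robot as it stands. The module is installed in compiled form; this text tells all that it offers.
- The arm moves only by the tool servo_tool, never from a script. Its argument "plan" is text: rows parted by semicolons, each of 4 numbers parted by spaces: the shift along the tool's x, y, z in m, then the turn about the tool's z in degrees. A call has 1 to 12 rows; each row is the pose to reach, as a shift and turn from the pose commanded when the call began, along the tool's axes at that moment; what a row does not reach only later rows make up. A row lasts 1/12 s, in which the tool goes at most 41.7 mm and 7.16 degrees, less where a joint would pass 70% of its speed; a pose out of reach is approached as far as the arm can. A call with a gripper value outside its range is refused whole. "grip" is the closure, from -1 (fully open) to 1 (shut), set as the call begins (left out, the last holds). The fingers move at their own pace and stop on an object; "grip_force" is the grip in N (left out, the last holds). Time passes only in rows, so rows that repeat a pose let the fingers close. It gives the time, the measured TCP pose, the force, the opening and the grip force at its end, in the units of the state.
- status.read_state(): the state, without advancing time (a new reading comes with each control period).
- eyes.read_camera(name): name is "side" or "top"; returns a dict with "image" (400x640x3 uint8, blue, green, red), "fovy" (degrees; the focal length in pixels is half the picture's height over the tangent of half this angle, whatever the lens; pixels are square), "cx", "cy" (the principal point, pixels), "world_from_camera" (4x4, takes a point from camera to world coordinates). Camera axes: x right, y down, z forward; pixel columns grow to the right and rows downward; lengths in m; the calibration is good to about 2 mm. A picture is of the moment at which its call begins. There is no depth.
- robot.close_job(): hands the job in; it is judged then, once.
The state is a dict: "t": time; "q": joint angles; "dq": joint speeds; "joint_torque": joint torques, N m; "tool_pos": TCP position; "orientation": TCP orientation; "force": force on the tool from outside, world axes, zero at the start; "wrist_torque": the same for the moment, N m; "opening": finger opening in m; "gripper_force": force on a finger pad.
Only numpy, scipy, OpenCV 4.12 (cv2) and the standard library are available. Lean on these libraries where they do the work, as an engineer would, in place of code of your own. Each camera call takes 0.05 s, during which the arm holds its last target. There are 200 camera calls.

## Task

Take the new vacuum filter out of the white tube rack and push its tube straight down into the blue push-fit socket of the aspirator, through the collet and past the seal, until you feel it bottom on the stop inside: firmly, but without ramming it. Then swing the red valve lever all the way open, in line with the pipe. Let go of everything, and leave the samples, the stain bottle and the slide box undisturbed.

Things in the scene. Friction and masses are not known exactly. Their poses are not given: they have to be found in the camera images.
- filter: new vacuum filter, one rigid part, about 70 g, standing upright in the rack; origin at the centre of its tube's lower end, z up its axis. Tube 12 mm diameter, z = 0 to 50 mm, the lowest 5 mm tapered to 9 mm. White housing with a blue band, 40 mm diameter, z = 50 to 86 mm: grip it here. Hose barb on top to z = 99 mm. The housing's underside rests on the rack's top
- aspirator: light grey vacuum unit, fixed to the bench; box 200 mm (x) by 180 mm (y), deck 75 mm high, origin at the centre of its underside, -x is its front. On the deck the blue push-fit socket and the brass valve with its red lever. A gauge and a green switch on its front are only for show
- socket_mouth (a point): centre of the push-fit socket's mouth, 87 mm above the bench, at x = -45, y = 45 mm in the aspirator's frame, axis vertical. Blue collet ring of 25 mm outer diameter in a steel nut; bore 13.8 mm, flared to 18 mm at the mouth. The rigid stop inside lies 22 to 40 mm below the mouth, different each time and out of sight: the force rises steeply there. Over 40 N on it cracks it
- seal (a point): centre of the rubber seal in the socket, 15 mm below the mouth. Sprung collet teeth 7 mm below the mouth give a light resistance (under 5 N), the seal a stronger one: up to 12 N while the tube's end is 15 to 21 mm below the mouth, then up to 9 N as it slides on. The stop comes only after that. Teeth and seal then hold the tube where it is
- valve (a joint): quarter-turn isolating valve, rad: 0 closed, lever across the pipe (pointing to the aspirator's -y); 1.57 fully open, lever along the pipe (pointing to its -x), against an end stop. It turns clockwise seen from above, stays where it is left, and needs about 3 N at the grip
- lever_grip (a point): middle of the red lever's grip, 60 mm from the pivot, 125 mm above the bench. The red grip is 14 mm wide, 13 mm high and 46 mm long, from 32 to 78 mm from the pivot
- lever_pivot (a point): the valve's vertical turning axis at lever height (125 mm above the bench), at x = 35, y = -40 mm in the aspirator's frame
- rack: white test tube rack, fixed to the bench, 100 mm (x) by 260 mm (y), 72 mm high, origin at the centre of its underside. The filter's tube hangs in a 15 mm hole at x = 0, y = 85 mm of its frame
- sample_a: stoppered sample tube with a red stopper, 19 mm wide, 100 mm long, standing in the rack, origin at its lower end; its top is 112 mm above the bench: leave alone
- sample_b: the same with a green stopper: leave alone
- stain_bottle: small amber bottle with a black cap, 42 mm diameter, 85 mm high, on the bench, origin at the centre of its underside: leave alone
- slide_box: blue box of microscope slides, 95 (x) by 45 (y) mm, 30 mm high, on the bench, origin at the centre of its underside: leave alone
Things that resemble listed ones, but are neither listed nor needed, are in the scene too. Of the things like the filter, leave any that is pink; of the rest the larger one is meant.

How it is judged:
By the outcome, as a careful person would: the job done as asked, in the order asked, and still so for the second after the job is handed in, with the robot touching nothing.
It also fails if it takes over 72 s, if anything falls off the work surface, if the arm or the gripper's body presses on something with over 40 N, if the wrist force passes 120 N, or if a joint passes its speed limit or range.

## Working session

There is one attempt and no reset: what is moved stays moved. The work goes in short steps, Python scripts to look and compute and a tool call to move; the robot and the scene stay as the last step left them, time stands still between calls to the robot, and variables do not carry over. Pictures are saved under pics/ and viewed, at most 10 in all, crops included, and the job is handed in when it is done.

Besides the shell and the picture viewer there is one more tool, called as name(argument=value, ...) on one line, values as JSON. servo_tool: Moves the arm, as the interface text tells. Its arguments: {"type":"object","properties":{"plan":{"type":"string"},"grip":{"type":"number"},"grip_force":{"type":"number"}},"required":["plan"]}

```bash
mkdir -p pics; cat > h.py <<'E'
import numpy as np, cv2
from plant import status, eyes, robot
def shot(n,f=None):
    c=eyes.read_camera(n)
    if f: cv2.imwrite('pics/'+f,c['image'])
    return c
def ray(c,u,v):
    h=c['image'].shape[0]; f=h/2/np.tan(np.radians(c['fovy'])/2)
    T=np.array(c['world_from_camera']); d=T[:3,:3]@[(u-c['cx'])/f,(v-c['cy'])/f,1]
    return T[:3,3],d
def at(c,u,v,z):
    o,d=ray(c,u,v); return o+d*(z-o[2])/d[2]
def proj(c,p):
    f=c['image'].shape[0]/2/np.tan(np.radians(c['fovy'])/2)
    T=np.array(c['world_from_camera']); q=T[:3,:3].T@(np.array(p)-T[:3,3]); return q[0]/q[2]*f+c['cx'],q[1]/q[2]*f+c['cy']
E
python3 - <<'E'
from h import *
for n in('top','side'):
    c=shot(n,n+'0.png'); print(n,c['fovy'],c['cx'],c['cy'],np.round(c['world_from_camera'],3).tolist())
s=status.read_state();print(s)
E
```

```text
top 54.92380406901977 319.7169240609514 199.03956777811942 [[-0.015, -0.983, 0.181, 0.503], [-1.0, 0.015, -0.004, 0.046], [0.001, -0.181, -0.983, 0.879], [0.0, 0.0, 0.0, 1.0]]
side 45.173243530743036 321.0757466789456 203.91152999902138 [[0.928, -0.158, 0.339, 0.21], [-0.373, -0.452, 0.81, -0.996], [0.025, -0.878, -0.479, 0.722], [0.0, 0.0, 0.0, 1.0]]
{'t': 0.1, 'q': array([ 1.22157013e+00,  1.31082880e-01,  1.48914451e+00, -4.34878394e-05,
        1.52302257e+00, -8.53976106e-02]), 'dq': array([-0.00100717, -0.00177942, -0.00383653,  0.00047726, -0.00054606,
       -0.00102659]), 'joint_torque': array([ 2.43333770e-04, -5.61348438e+01, -4.93091440e+01,  7.69227301e-02,
        2.93195236e-02, -9.55095834e-05]), 'tool_pos': array([0.15629319, 0.57878498, 0.23470819]), 'orientation': array([-4.13175255e-01, -3.11398547e+00,  2.55652236e-03]), 'force': array([-0.54819512,  0.81299389, -0.13681927]), 'wrist_torque': array([-0.01746029, -0.03766985, -0.00770901]), 'gripper_force': 0.0, 'opening': 0.09306322022857112}
```

View pics/top0.png

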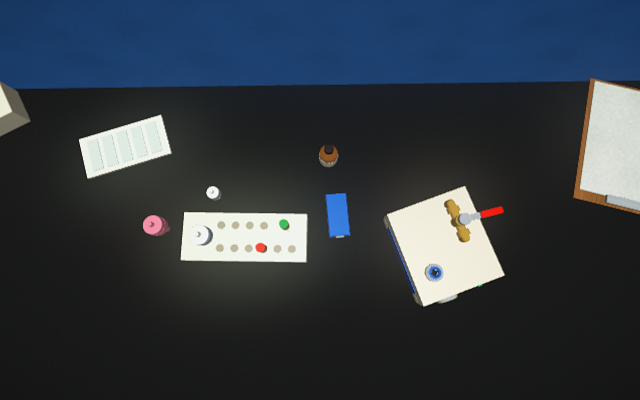

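View pics/side0.png

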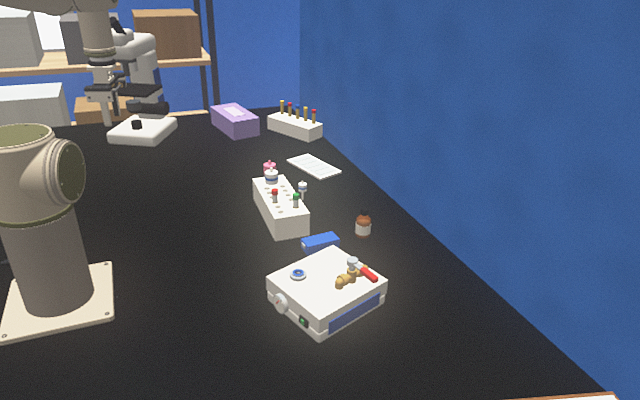

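The top view shows three filter-like things: a white one in the rack at (202,235), a pink one on the bench at (154,225), and a small white one on the bench at (213,193). The one meant is at (202,235): not pink, larger, and in the rack. The socket is at (434,272), the lever pivot at about (465,218) and the lever grip at about (492,212). The side view agrees. I'll measure these and confirm with a crop.

```bash
python3 - <<'E'
from h import *
c=shot('top');im=c['image'];d=shot('side');
a=cv2.resize(im[170:280,130:330],None,fx=4,fy=4,interpolation=2)[:, :400]
a=cv2.resize(im[175:275,130:230],(400,400),interpolation=2)
b=cv2.resize(im[210:310,370:470+0],(400,400),interpolation=2)
e=cv2.resize(d['image'][150:220,240:330],(400,200+100),interpolation=2)[:200]
e=cv2.resize(d['image'][155:205,245:345],(400,200),interpolation=2)
f=cv2.resize(d['image'][245:295,280:380],(400,200),interpolation=2)
cv2.imwrite('pics/crop1.png',np.vstack([np.hstack([a,b]),np.hstack([e,f])]))
hsv=cv2.cvtColor(im,cv2.COLOR_BGR2HSV)
H,S,V=cv2.split(hsv)
def big(m,x0,x1,y0,y1):
    w=np.zeros_like(m);w[y0:y1,x0:x1]=m[y0:y1,x0:x1]
    k,_=cv2.findContours(w,0,2);return max(k,key=cv2.contourArea)
w=((V>130)&(S<70)).astype(np.uint8)
for nm,box,z in(('rack',(175,315,205,268),.072),('asp',(380,512,180,312),.075)):
    k=big(w,*box);r=cv2.boxPoints(cv2.minAreaRect(cv2.convexHull(k)))
    P=np.array([at(c,u,v,z)[:2] for u,v in r]);print(nm,r.round(1).tolist(),P.round(4).tolist(),'ctr',P.mean(0).round(4),'sides',np.linalg.norm(P[1]-P[0]),np.linalg.norm(P[2]-P[1]),'ang',np.degrees(np.arctan2(*(P[1]-P[0])[::-1])))
red=(((H<8)|(H>172))&(S>150)&(V>100)).astype(np.uint8)
k=big(red,470,520,190,230);r=cv2.boxPoints(cv2.minAreaRect(k));P=np.array([at(c,u,v,.131)[:2] for u,v in r]);print('lever',P.round(4).tolist(),P.mean(0).round(4))
blue=((H>95)&(H<125)&(S>120)&(V>60)).astype(np.uint8)
k=big(blue,420,450,258,288);(u,v),_=cv2.minEnclosingCircle(k);print('sock',u,v,at(c,u,v,.087).round(4),cv2.minEnclosingCircle(k)[1])
E
```

```text
rack [[180.0, 260.20001220703125], [180.6999969482422, 211.39999389648438], [307.1000061035156, 213.1999969482422], [306.3999938964844, 261.8999938964844]] [[0.5279, 0.3337], [0.63, 0.3374], [0.6221, 0.0696], [0.5203, 0.072]] ctr [0.5751 0.2032] sides 0.10217148745002151 0.2678834544752629 ang 2.0798987528419803
asp [[386.1000061035156, 214.1999969482422], [467.1000061035156, 181.8000030517578], [505.3999938964844, 277.6000061035156], [424.3999938964844, 310.0]] [[0.6171, -0.097], [0.6846, -0.2739], [0.4823, -0.3354], [0.4208, -0.1653]] ctr [ 0.5512 -0.2179] sides 0.18933797852452372 0.21139612625180074 ang -69.12940498611579
lever [[0.613, -0.2715], [0.6234, -0.3161], [0.6093, -0.3181], [0.599, -0.2737]] [ 0.6112 -0.2948]
sock 434.5 272.5 [ 0.4949 -0.1873  0.087 ] 6.041623115539551
```

View pics/crop1.png

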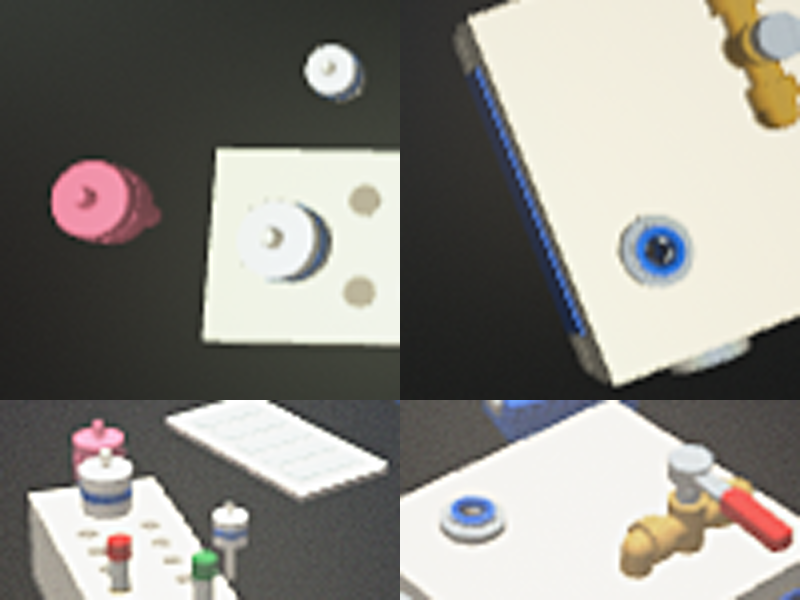

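The crop confirms it: the rack item is the large white housing with a blue band (top centre at about 199,235 in the top view), unlike the pink one and the small white one. Now I'll cross-check positions with both cameras.

```bash
python3 - <<'E'
from h import *
c=shot('top');d=shot('side')
def tri(a,b):
    A=[];B=[]
    for cam,(u,v) in((c,a),(d,b)):
        o,r=ray(cam,u,v);r/=np.linalg.norm(r);M=np.eye(3)-np.outer(r,r);A.append(M);B.append(M@o)
    return np.linalg.lstsq(np.vstack(A),np.hstack(B),rcond=None)[0].round(4)
print('housing',at(c,199.2,235,.108),at(d,271.5,171.5,.108),tri((199.2,235),(271.5,171.5)))
print('barb',at(c,198,234.2,.121),at(d,271.6,168.7,.121),tri((198,234.2),(271.6,168.7)))
print('sock',at(c,434.3,272.5,.087),at(d,298.2,272.5,.087),tri((434.3,272.5),(298.2,272.5)))
# side lever
im=d['image'];H,S,V=cv2.split(cv2.cvtColor(im,cv2.COLOR_BGR2HSV))
m=(((H<8)|(H>172))&(S>150)&(V>80)).astype(np.uint8);m[:255]=0;m[290:]=0;m[:,:350]=0;m[:,390:]=0
ys,xs=np.nonzero(m);print('lever side',xs.mean(),ys.mean(),at(d,xs.mean(),ys.mean(),.127))
# fit asp pose: socket+lever grip (top)
import itertools
s=at(c,434.3,272.5,.087)[:2];l=np.array([.6112,-.2948])
loc=np.array([[-.045,.045],[.035,-.1]])
v=l-s;w=loc[1]-loc[0];th=np.arctan2(v[1],v[0])-np.arctan2(w[1],w[0]);print('yaw',np.degrees(th),np.linalg.norm(v),np.linalg.norm(w))
R=np.array([[np.cos(th),-np.sin(th)],[np.sin(th),np.cos(th)]]);o=(s+l)/2-R@loc.mean(0)
print('pivot',o+R@[.035,-.04],'grip0',o+R@[.035,-.1],'gripopen',o+R@[-.025,-.04],'socket',o+R@loc[0],'o',o)
for X in((-.1,-.09),(.1,-.09),(-.1,.09),(.1,.09)): p=o+R@X; print(X,np.round(proj(c,[*p,.075]),1),np.round(proj(d,[*p,.075]),1))
print('rotvec',status.read_state()['orientation'])
from scipy.spatial.transform import Rotation as Ro
print(Ro.from_rotvec(status.read_state()['orientation']).as_matrix().round(3))
E
```

```text
housing [0.57602227 0.28488409 0.108     ] [0.57911375 0.28313246 0.108     ] [0.5777 0.2846 0.1075]
barb [0.57640856 0.28327482 0.121     ] [0.57734314 0.27510888 0.121     ] [0.5783 0.2841 0.1169]
sock [ 0.49494524 -0.1868606   0.087     ] [ 0.49540232 -0.19485533  0.087     ] [ 0.4962 -0.1887  0.0823]
lever side 368.84444444444443 273.55555555555554 [ 0.61230108 -0.29822701  0.127     ]
yaw 18.237543246792242 0.1586382157038347 0.16560495161679195
pivot [ 0.59497528 -0.2401841 ] grip0 [ 0.61375271 -0.29717013] gripopen [ 0.53798924 -0.25896153] socket [ 0.49239253 -0.18449047] o [ 0.54921513 -0.21314691]
(-0.1, -0.09) [502.8 277.6] [315. 318.]
(0.1, -0.09) [464.5 187.4] [385.2 279. ]
(-0.1, 0.09) [421.1 307.4] [263.1 274.2]
(0.1, 0.09) [385.8 214.7] [331.3 243.4]
rotvec [-4.13053883e-01 -3.11420900e+00  9.52584272e-04]
[[-0.965  0.261 -0.   ]
 [ 0.261  0.965 -0.001]
 [ 0.    -0.001 -1.   ]]
```

servo_tool(plan="-0.04 -0.0145 0 4; -0.08 -0.029 0 8; -0.12 -0.0435 0 12; -0.16 -0.058 0 16; -0.2 -0.072 0 20; -0.24 -0.087 0 24.5; -0.28 -0.101 0 28.5; -0.32 -0.116 0 32.5; -0.36 -0.13 0 36.5; -0.4 -0.145 0 41; -0.44 -0.159 0 45; -0.483 -0.174 0 49", grip=-1)

```text
t: 1.3
tool_pos: [0.5678, 0.2913, 0.2357]
orientation: [1.672, 2.659, 0.0]
force: [-0.1, -0.2, 0.5]
opening: 0.0931
gripper_force: 0.0
```

servo_tool(plan="0 0 0 0; 0 0 0 0; 0 0 0 0")

```text
t: 1.55
tool_pos: [0.5662, 0.2928, 0.2353]
orientation: [-1.667, -2.662, 0.001]
force: [0.1, 0.2, -0.7]
opening: 0.0928
gripper_force: 0.0
```

```bash
python3 - <<'E'
from h import *
from scipy.spatial.transform import Rotation as Ro
s=status.read_state();R=Ro.from_rotvec(s['orientation']).as_matrix();print(s['t'],s['tool_pos'],s['force'],R.round(3).tolist())
print('to filter in tool axes',R.T@(np.array([.577,.2845,.095])-s['tool_pos']))
c=shot('top','top1.png');d=shot('side')
cv2.imwrite('pics/v1.png',np.vstack([cv2.resize(c['image'][140:300,100:360],None,fx=2,fy=2,interpolation=2),cv2.resize(d['image'][80:240,160:420],None,fx=2,fy=2,interpolation=2)])[:600])
p=s['tool_pos']+R@[0,0,.017];print('tip proj',proj(c,p),proj(d,p))
E
```

```text
1.55 [0.56616023 0.29277331 0.23526197] [ 0.06656977  0.23734295 -0.71907157] [[-0.436, 0.9, -0.001], [0.9, 0.436, 0.0], [0.0, -0.001, -1.0]]
to filter in tool axes [-0.0122421   0.006248    0.14025143]
tip proj (np.float64(174.62668569861245), np.float64(235.07313111290355)) (np.float64(265.3542538439339), np.float64(136.48189673547972))
```

View pics/v1.png

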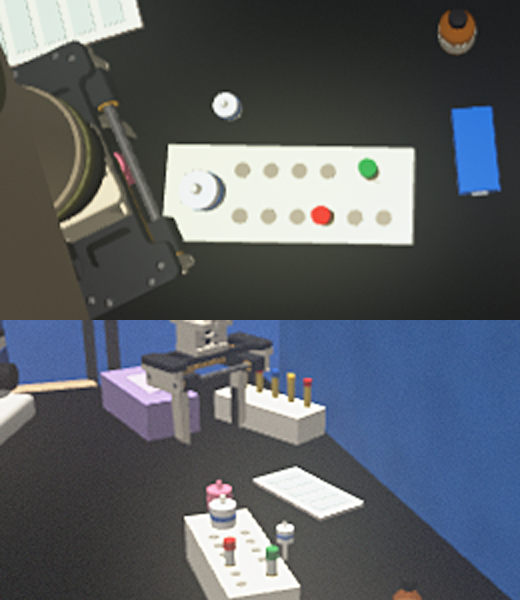

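The fingers sit above the filter as projected: the side view tip at about (265,137) matches the predicted (265,136). I'll go down and grip.

servo_tool(plan="-0.012 0.006 0 0; -0.012 0.006 0 0; -0.012 0.006 0.03 0; -0.012 0.006 0.06 0; -0.012 0.006 0.08 0; -0.012 0.006 0.1 0; -0.012 0.006 0.1 0; -0.012 0.006 0.1 0")

```text
t: 2.32
tool_pos: [0.5759, 0.2846, 0.1346]
orientation: [-1.666, -2.662, 0.004]
force: [0.0, -0.2, 0.3]
opening: 0.093
gripper_force: 0.0
```

```bash
python3 - <<'E'
from h import *
from scipy.spatial.transform import Rotation as Ro
s=status.read_state();R=Ro.from_rotvec(s['orientation']).as_matrix();print(s['t'],s['tool_pos'],s['force'])
print('to filter in tool axes',R.T@(np.array([.577,.2845,.095])-s['tool_pos']))
E
```

```text
2.3167 [0.57587974 0.28459788 0.13462163] [ 0.01811537 -0.17390334  0.29551784]
to filter in tool axes [-0.00058354  0.00107415  0.03961873]
```

servo_tool(plan="-0.0005 0.001 0.02 0; -0.0005 0.001 0.035 0; -0.0005 0.001 0.039 0; -0.0005 0.001 0.039 0; -0.0005 0.001 0.039 0")

```text
t: 2.73
tool_pos: [0.5788, 0.2851, 0.0984]
orientation: [1.667, 2.662, 0.002]
force: [0.3, -0.3, 0.3]
opening: 0.0927
gripper_force: 0.0
```

servo_tool(plan="0 0 0 0; 0 0 0 0; 0 0 0 0; 0 0 0 0; 0 0 0 0; 0 0 0 0; 0 0 0 0; 0 0 0 0; 0 0 0 0; 0 0 0 0; 0 0 0 0; 0 0 0 0", grip=1, grip_force=15)

```text
t: 3.73
tool_pos: [0.578, 0.2847, 0.0966]
orientation: [-1.667, -2.663, 0.0]
force: [-0.1, 0.2, -0.6]
opening: 0.0401
gripper_force: 15.0
```

servo_tool(plan="0 0 0 0; 0 0 0 0; 0 0 0 0; 0 0 0 0", grip_force=45)

```text
t: 4.07
tool_pos: [0.578, 0.2847, 0.0966]
orientation: [-1.667, -2.662, 0.0]
force: [0.5, -0.3, -1.7]
opening: 0.0392
gripper_force: 45.0
```

servo_tool(plan="0 0 -0.01 0; 0 0 -0.03 0; 0 0 -0.06 0; 0 0 -0.09 0; 0 0 -0.12 0; 0 0 -0.135 0; 0 0 -0.135 0; 0 0 -0.135 0; 0 0 -0.135 0")

```text
t: 4.82
tool_pos: [0.5773, 0.2844, 0.23]
orientation: [-1.667, -2.661, 0.003]
force: [0.1, 0.3, -1.5]
opening: 0.0396
gripper_force: 45.0
```

```bash
python3 - <<'E'
from h import *
from scipy.spatial.transform import Rotation as Ro
s=status.read_state();R=Ro.from_rotvec(s['orientation']).as_matrix();print(s['t'],s['tool_pos'],s['force'],s['opening'])
print('to above socket in tool axes',R.T@(np.array([.4945,-.188,.22])-s['tool_pos']))
# deck edge lines, top picture (unobstructed shot top0)
c=shot('top');im=cv2.imread('pics/top0.png');H,S,V=cv2.split(cv2.cvtColor(im,cv2.COLOR_BGR2HSV))
w=((V>130)&(S<70)).astype(np.uint8);w[:,:380]=0;w[:180]=0;w[:,512:]=0;w[312:]=0
k=max(cv2.findContours(w,0,2)[0],key=cv2.contourArea)[:,0,:]
C=np.array([[385,214],[465,186],[504,275],[423,306]],float)
L=[]
for i in range(4):
    a,b=C[i],C[(i+1)%4];t=(b-a)/np.linalg.norm(b-a);q=k-a;al=q@t;off=abs(q@[-t[1],t[0]])
    m=(off<3)&(al>10)&(al<np.linalg.norm(b-a)-10);vx,vy,x,y=cv2.fitLine(k[m].astype(np.float32),cv2.DIST_HUBER,0,.01,.01).ravel();L.append(np.cross([x,y,1],[x+vx,y+vy,1]))
X=[np.cross(L[i-1],L[i]) for i in range(4)];X=[x[:2]/x[2] for x in X];P=np.array([at(c,*x,.075)[:2] for x in X])
print(np.round(X,1).tolist(),P.round(4).tolist(),'ctr',P.mean(0));E=np.roll(P,-1,0)-P;print(np.linalg.norm(E,axis=1),np.degrees(np.arctan2(E[:,1],E[:,0])))
E
```

```text
4.8167 [0.57731915 0.28441131 0.23002323] [ 0.14303007  0.26427923 -1.52400452] 0.039612749726255274
to above socket in tool axes [-0.38885569 -0.28073263  0.01060007]
[[386.4, 214.5], [464.4, 185.4], [504.0, 274.6], [423.4, 306.5]] [[0.6164, -0.0977], [0.6767, -0.2675], [0.4885, -0.3331], [0.4276, -0.1637]] ctr [ 0.55230083 -0.2154811 ]
[0.18012129 0.19925123 0.18000293 0.19993098] [ -70.45699833 -160.78172633  109.75957712   19.25366642]
```

Deck fit gives exactly 180 x 200 mm, yaw 19.5°, so socket ≈ (0.495, -0.188), which matches the blue ring. I'll carry the filter over.

servo_tool(plan="-0.015 -0.011 0 1; -0.045 -0.032 0 3; -0.08 -0.058 0 5; -0.115 -0.083 0 8; -0.15 -0.108 0 10; -0.185 -0.134 0 12; -0.22 -0.159 0 15; -0.255 -0.184 0 17; -0.29 -0.209 0 19; -0.325 -0.235 0 22; -0.355 -0.256 0 24; -0.38 -0.274 0 26")

```text
t: 5.87
tool_pos: [0.4956, -0.1785, 0.2295]
orientation: [-2.224, -2.215, 0.002]
force: [0.6, 0.1, -0.7]
opening: 0.0392
gripper_force: 45.0
```

servo_tool(plan="0 0 0 0; 0 0 0 0; 0 0 0 0; 0 0 0 0")

```text
t: 6.2
tool_pos: [0.4973, -0.1754, 0.2306]
orientation: [-2.221, -2.22, 0.0]
force: [-0.4, 0.2, 0.1]
opening: 0.0397
gripper_force: 45.0
```

```bash
cat > st.py <<'E'
import sys
from h import *
from scipy.spatial.transform import Rotation as Ro
s=status.read_state();R=Ro.from_rotvec(s['orientation']).as_matrix();print(s['t'],s['tool_pos'].round(4),s['force'].round(1),s['opening'].round(4),s['q'].round(2));print(R.round(3).tolist())
t=np.array(eval(sys.argv[1]))
print('to target',(R.T@(t-s['tool_pos'])).round(4))
E
python3 st.py .495,-.188,.18
```

```text
Traceback (most recent call last):
  File "st.py", line 4, in <module>
    s=status.read_state();R=Ro.from_rotvec(s['orientation']).as_matrix();print(s['t'],s['tool_pos'].round(4),s['force'].round(1),s['opening'].round(4),s['q'].round(2));print(R.round(3).tolist())
                                                                                                                                 ^^^^^^^^^^^^^^^^^^
AttributeError: 'float' object has no attribute 'round'
```

servo_tool(plan="-0.0125 -0.002 0 0; -0.0125 -0.002 0.02 0; -0.0125 -0.002 0.04 0; -0.0125 -0.002 0.05 0; -0.0125 -0.002 0.05 0; -0.0125 -0.002 0.05 0; -0.0125 -0.002 0.05 0")

```text
t: 6.78
tool_pos: [0.496, -0.1892, 0.1827]
orientation: [2.222, 2.219, 0.001]
force: [-0.5, 0.2, -0.6]
opening: 0.0394
gripper_force: 45.0
```

```bash
sed -i "s/s\['opening'\].round(4)/s['opening']/" st.py; python3 st.py .495,-.188,.18; python3 - <<'E'
from h import *
d=shot('side');c=shot('top')
cv2.imwrite('pics/v2.png',np.hstack([cv2.resize(d['image'][210:310,250:350],(400,400),interpolation=2),cv2.resize(c['image'][210:310,370:470],(400,400),interpolation=2)]))
p=status.read_state()['tool_pos']
f=lambda q:((np.array(proj(d,q))-[250,210])*4).round(0)
print('mouth',f([.495,-.188,.087]),'tube end',f(p-[0,0,.0746]),'barb',f(p+[0,0,.0244]))
E
```

```text
6.7833 [ 0.496  -0.1892  0.1827] [-0.5  0.2 -0.6] 0.039356602385713625 [-0.46 -0.03  1.75 -0.    1.42 -0.46]
[[0.001, 1.0, 0.001], [1.0, -0.001, -0.001], [-0.001, 0.001, -1.0]]
to target [ 0.0012 -0.001   0.0027]
mouth [188. 243.] tube end [191. 212.] barb [191.  56.]
```

View pics/v2.png

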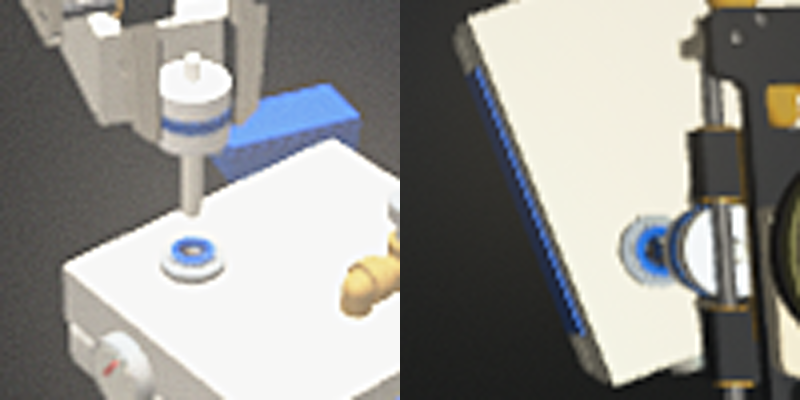

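The tube end is at about (191,212) in the side crop, as predicted, and the mouth ring centre at (193,249) is directly below it within 1–2 mm. I'll lower in steps and watch the force.

servo_tool(plan="0 0 0.008 0; 0 0 0.015 0; 0 0 0.018 0; 0 0 0.021 0; 0 0 0.024 0; 0 0 0.024 0")

```text
t: 7.38
tool_pos: [0.495, -0.1891, 0.1567]
orientation: [-2.223, -2.218, 0.001]
force: [-0.3, -0.2, -0.2]
opening: 0.0392
gripper_force: 45.0
```

servo_tool(plan="0 0 0.0015 0; 0 0 0.003 0; 0 0 0.003 0")

```text
t: 7.63
tool_pos: [0.4954, -0.1895, 0.1546]
orientation: [2.223, 2.219, -0.0]
force: [-0.1, -0.7, -1.7]
opening: 0.0395
gripper_force: 45.0
```

servo_tool(plan="0 0 0.0015 0; 0 0 0.003 0; 0 0 0.0045 0; 0 0 0.0045 0")

```text
t: 7.97
tool_pos: [0.4955, -0.1895, 0.15]
orientation: [2.223, 2.219, -0.0]
force: [0.0, -2.2, -1.3]
opening: 0.0395
gripper_force: 45.0
```

servo_tool(plan="0 0 0.0015 0; 0 0 0.003 0; 0 0 0.0045 0; 0 0 0.0045 0")

```text
t: 8.3
tool_pos: [0.4956, -0.1896, 0.1455]
orientation: [2.223, 2.219, -0.0]
force: [2.3, -4.5, -1.1]
opening: 0.0398
gripper_force: 45.0
```

servo_tool(plan="0 0 0.0015 0; 0 0 0.003 0; 0 0 0.003 0")

```text
t: 8.55
tool_pos: [0.4959, -0.1899, 0.1434]
orientation: [2.223, 2.218, -0.0]
force: [-0.5, -4.3, 4.0]
opening: 0.0392
gripper_force: 45.0
```

servo_tool(plan="-0.0005 0 0.001 0; -0.001 0 0.002 0; -0.001 0 0.003 0; -0.001 0 0.003 0")

```text
t: 8.88
tool_pos: [0.4959, -0.1903, 0.1401]
orientation: [2.223, 2.219, 0.001]
force: [1.4, -2.5, 1.7]
opening: 0.039
gripper_force: 45.0
```

servo_tool(plan="0 0 0.001 0; 0 0 0.001 0")

```text
t: 9.05
tool_pos: [0.4957, -0.1903, 0.1387]
orientation: [2.223, 2.219, 0.001]
force: [2.8, -2.7, 1.8]
opening: 0.0396
gripper_force: 45.0
```

servo_tool(plan="0 0 0.001 0; 0 0 0.001 0")

```text
t: 9.22
tool_pos: [0.4956, -0.1903, 0.1376]
orientation: [2.223, 2.219, 0.0]
force: [3.0, -2.8, 2.3]
opening: 0.0396
gripper_force: 45.0
```

```bash
python3 st.py .495,-.188,.18
```

```text
9.2167 [ 0.4956 -0.1903  0.1376] [ 3.  -2.8  2.3] 0.03958763242179087 [-0.46  0.01  1.79  0.    1.33 -0.46]
[[0.002, 1.0, 0.001], [1.0, -0.002, -0.0], [-0.0, 0.001, -1.0]]
to target [ 0.0023 -0.0006 -0.0424]
```

servo_tool(plan="-0.0005 0.0005 0.001 0; -0.0005 0.0005 0.0015 0")

```text
t: 9.38
tool_pos: [0.4959, -0.1906, 0.1361]
orientation: [-2.223, -2.219, -0.0]
force: [-0.4, -1.4, 5.5]
opening: 0.0394
gripper_force: 45.0
```

servo_tool(plan="0 0 0.001 0; 0 0 0.0015 0")

```text
t: 9.55
tool_pos: [0.4958, -0.1906, 0.1345]
orientation: [-2.223, -2.219, -0.0]
force: [1.6, -1.5, 1.5]
opening: 0.0393
gripper_force: 45.0
```

servo_tool(plan="0 0 0.001 0; 0 0 0.0015 0")

```text
t: 9.72
tool_pos: [0.4958, -0.1906, 0.1328]
orientation: [-2.223, -2.219, 0.0]
force: [1.0, -1.8, 3.0]
opening: 0.0393
gripper_force: 45.0
```

servo_tool(plan="0 0 0.001 0; 0 0 0.001 0")

```text
t: 9.88
tool_pos: [0.4958, -0.1906, 0.1318]
orientation: [-2.223, -2.219, -0.0]
force: [1.2, -1.9, 2.2]
opening: 0.0392
gripper_force: 45.0
```

servo_tool(plan="0 0 0.0007 0; 0 0 0.001 0")

```text
t: 10.05
tool_pos: [0.4958, -0.1906, 0.1308]
orientation: [-2.223, -2.219, 0.0]
force: [1.5, -1.8, 1.3]
opening: 0.0394
gripper_force: 45.0
```

servo_tool(plan="0 0 0.0007 0; 0 0 0.001 0")

```text
t: 10.22
tool_pos: [0.4959, -0.1908, 0.1303]
orientation: [-2.224, -2.219, 0.0]
force: [-0.5, -0.4, 5.3]
opening: 0.0393
gripper_force: 45.0
```

servo_tool(plan="0 0 0.0007 0; 0 0 0.001 0")

```text
t: 10.38
tool_pos: [0.4959, -0.1907, 0.1292]
orientation: [-2.224, -2.219, -0.0]
force: [-1.0, -2.7, 3.8]
opening: 0.0395
gripper_force: 45.0
```

servo_tool(plan="0 0 0.0007 0; 0 0 0.001 0")

```text
t: 10.55
tool_pos: [0.496, -0.1909, 0.1288]
orientation: [2.223, 2.219, -0.0]
force: [-2.9, 0.5, 13.3]
opening: 0.0394
gripper_force: 45.0
```

servo_tool(plan="0 0 0.0005 0; 0 0 0.0005 0")

```text
t: 10.72
tool_pos: [0.496, -0.1909, 0.1288]
orientation: [2.223, 2.219, -0.0]
force: [-3.7, -0.1, 13.6]
opening: 0.0394
gripper_force: 45.0
```

servo_tool(plan="0 0 0.0005 0; 0 0 0.0005 0")

```text
t: 10.88
tool_pos: [0.496, -0.191, 0.1287]
orientation: [2.223, 2.219, -0.0]
force: [-4.2, 1.0, 15.1]
opening: 0.0392
gripper_force: 45.0
```

servo_tool(plan="0 0 0.0005 0; 0 0 0.0005 0")

```text
t: 11.05
tool_pos: [0.4961, -0.191, 0.1287]
orientation: [2.223, 2.219, -0.0]
force: [-6.4, 0.6, 18.8]
opening: 0.0394
gripper_force: 45.0
```

servo_tool(plan="0 -0.0005 0.0005 0; 0 -0.0005 0.0007 0; 0 -0.0005 0.0007 0")

```text
t: 11.3
tool_pos: [0.496, -0.1911, 0.1286]
orientation: [2.222, 2.218, 0.001]
force: [-7.6, 2.1, 23.2]
opening: 0.0396
gripper_force: 45.0
```

Bottomed: the tool stands still at 33 mm depth while the force climbs to 23 N. I'll relax the push, let go and lift straight up.

servo_tool(plan="0 0.0005 -0.001 0; 0 0.001 -0.0025 0; 0 0.001 -0.003 0; 0 0.001 -0.003 0")

```text
t: 11.63
tool_pos: [0.496, -0.1908, 0.1289]
orientation: [-2.223, -2.219, 0.001]
force: [-2.2, -0.8, 5.7]
opening: 0.0395
gripper_force: 45.0
```

servo_tool(plan="0 0 0 0; 0 0 0 0; 0 0 0 0; 0 0 0 0; 0 0 0 0; 0 0 0 0; 0 0 0 0; 0 0 0 0; 0 0 0 0; 0 0 0 0; 0 0 0 0; 0 0 0 0", grip=-1)

```text
t: 12.63
tool_pos: [0.4964, -0.1908, 0.129]
orientation: [2.224, 2.219, 0.0]
force: [0.1, 0.2, 0.7]
opening: 0.0932
gripper_force: 0.0
```

servo_tool(plan="0 0 -0.01 0; 0 0 -0.03 0; 0 0 -0.05 0; 0 0 -0.07 0; 0 0 -0.09 0; 0 0 -0.105 0; 0 0 -0.105 0; 0 0 -0.105 0")

```text
t: 13.3
tool_pos: [0.4971, -0.1911, 0.2353]
orientation: [2.222, 2.217, 0.001]
force: [-0.6, 0.2, 0.6]
opening: 0.0928
gripper_force: 0.0
```

```bash
python3 st.py .495,-.188,.18;  python3 - <<'E'
from h import *
d=shot('side');c=shot('top')
cv2.imwrite('pics/v3.png',np.hstack([cv2.resize(d['image'][210:310,270:390],(480,400),interpolation=2),cv2.resize(c['image'][180:310,440:530],(277,400),interpolation=2)]))
f=lambda q:((np.array(proj(d,q))-[270,210])*4).round(0)
print('barb exp',f([.495,-.189,.054+.099]))
im=d['image'];H,S,V=cv2.split(cv2.cvtColor(im,cv2.COLOR_BGR2HSV))
m=(((H<8)|(H>172))&(S>150)&(V>80)).astype(np.uint8);m[:255]=0;m[290:]=0;m[:,:350]=0;m[:,395:]=0
r=cv2.boxPoints(cv2.minAreaRect(cv2.findNonZero(m)));print(r.tolist());print([at(d,u,v,.127)[:2].round(4).tolist() for u,v in r])
E
```

```text
13.3 [ 0.4971 -0.1911  0.2353] [-0.6  0.2  0.6] 0.0927870525167624 [-0.46 -0.05  1.68 -0.    1.51 -0.46]
[[0.002, 1.0, 0.002], [1.0, -0.002, -0.001], [-0.001, 0.002, -1.0]]
to target [ 0.0032 -0.0022  0.0553]
barb exp [109. 143.]
[[361.0, 269.0], [365.15338134765625, 265.1661376953125], [378.03515625, 279.12139892578125], [373.88177490234375, 282.95526123046875]]
[[0.604, -0.2786], [0.6182, -0.2694], [0.6214, -0.3213], [0.6077, -0.3295]]
```

View pics/v3.png

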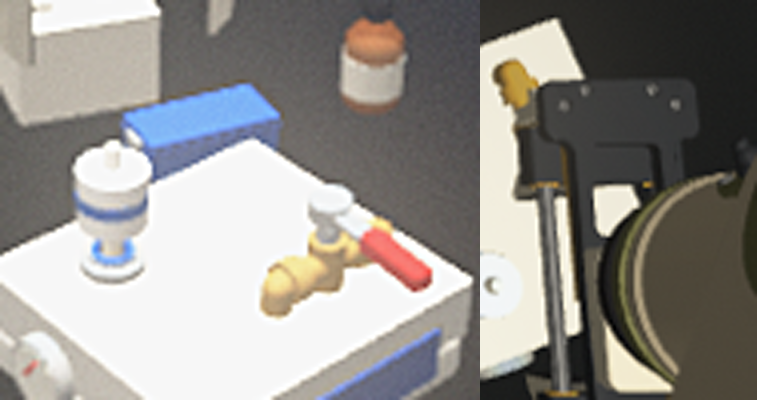

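The filter stands seated in the socket (side-crop barb at about (111,143), expected (109,143)). The lever is still closed, with its grip at crop (395,258). Next I work out the lever sweep with closed fingers.

```bash
cat > lev.py <<'E'
import sys
from h import *
from scipy.spatial.transform import Rotation as Ro
s=status.read_state();R=Ro.from_rotvec(s['orientation']).as_matrix();p=s['tool_pos']
jaw=np.degrees(np.arctan2(R[1,1],R[0,1]));print(s['t'],p.round(4),'jaw',jaw.round(1),'q',s['q'].round(2),'F',s['force'].round(1))
P=np.array([.599,-.243]);r,w,z=.055,.0155,.132
for psi in map(float,sys.argv[1:]):
    a=np.radians(psi);u=np.array([np.cos(a),np.sin(a)]);n=np.array([-u[1],u[0]])
    t=np.array([*(P+r*u+w*n),z]);J=min(105,psi+180)
    print(psi,t.round(4),'shift',(R.T@(t-p)).round(4),'turn',round(jaw-J,1))
E
python3 lev.py -52
```

```text
13.4 [ 0.4959 -0.1905  0.2329] jaw -0.1 q [-0.46 -0.05  1.68  0.    1.51 -0.46] F [-0.5  0.1 -0.8]
-52.0 [ 0.6451 -0.2768  0.132 ] shift [-0.086   0.1494  0.1006] turn -105.1
```

servo_tool(plan="-0.007 0.012 0 -7; -0.014 0.025 0 -14; -0.021 0.037 0 -21; -0.028 0.05 0 -28; -0.036 0.062 0 -35; -0.043 0.075 0 -42; -0.05 0.087 0 -49; -0.057 0.1 0 -56; -0.064 0.112 0 -63; -0.071 0.124 0 -70; -0.078 0.137 0 -77; -0.086 0.149 0 -84", grip=1, grip_force=10)

```text
t: 14.4
tool_pos: [0.6451, -0.2768, 0.2315]
orientation: [-0.158, -3.135, -0.002]
force: [0.2, 0.7, 0.5]
opening: 0.0175
gripper_force: 0.0
```

servo_tool(plan="0 0 0 -7; 0 0 0 -14; 0 0 0 -21; 0 0 0 -21; 0 0 0 -21; 0 0 0 -21")

```text
t: 14.9
tool_pos: [0.6448, -0.2769, 0.2328]
orientation: [0.4, -3.115, -0.001]
force: [-0.2, -0.3, 0.0]
opening: 0.0005
gripper_force: 0.0
```

```bash
python3 lev.py -52 -60; python3 st.py .6,-.2,.1
```

```text
14.9 [ 0.6448 -0.2769  0.2328] jaw 104.6 q [-0.48  0.41  1.16  0.    1.57 -2.3 ] F [-0.2 -0.3  0. ]
-52.0 [ 0.6451 -0.2768  0.132 ] shift [-4.000e-04 -1.000e-04  1.008e-01] turn -0.4
-60.0 [ 0.6399 -0.2829  0.132 ] shift [ 0.0061 -0.0047  0.1008] turn -0.4
14.9 [ 0.6448 -0.2769  0.2328] [-0.2 -0.3  0. ] 0.0005336159217080058 [-0.48  0.41  1.16  0.    1.57 -2.3 ]
[[-0.968, -0.253, -0.001], [-0.253, 0.968, 0.001], [0.001, 0.001, -1.0]]
to target [0.0238 0.0856 0.133 ]
```

servo_tool(plan="0 0 0.03 0; 0 0 0.06 0; 0 0 0.075 0; 0 0 0.085 0; 0 0 0.093 0; 0 0 0.1 0; 0 0 0.1 0; 0 0 0.1 0")

```text
t: 15.57
tool_pos: [0.6456, -0.2773, 0.1348]
orientation: [-0.406, 3.114, -0.001]
force: [-0.6, -0.9, 0.7]
opening: 0.0006
gripper_force: 0.0
```

```bash
python3 lev.py -60 -68 -76 -84 -92 -100 -108 -116 -124 -132 -140 -148 -155 -160;  python3 - <<'E'
from h import *
d=shot('side')
cv2.imwrite('pics/v4.png',cv2.resize(d['image'][210:310,270:420],(600,400),interpolation=2))
E
```

```text
15.5667 [ 0.6456 -0.2773  0.1348] jaw 104.9 q [-0.48  0.46  1.27 -0.    1.4  -2.31] F [-0.6 -0.9  0.7]
-60.0 [ 0.6399 -0.2829  0.132 ] shift [ 0.007  -0.0039  0.0028] turn -0.1
-68.0 [ 0.634  -0.2882  0.132 ] shift [ 0.0141 -0.0075  0.0028] turn -0.1
-76.0 [ 0.6273 -0.2926  0.132 ] shift [ 0.0216 -0.0101  0.0028] turn 0.9
-84.0 [ 0.6202 -0.2961  0.132 ] shift [ 0.0294 -0.0116  0.0028] turn 8.9
-92.0 [ 0.6126 -0.2985  0.132 ] shift [ 0.0374 -0.012   0.0028] turn 16.9
-100.0 [ 0.6047 -0.2999  0.132 ] shift [ 0.0453 -0.0113  0.0028] turn 24.9
-108.0 [ 0.5967 -0.3001  0.132 ] shift [ 0.0531 -0.0095  0.0028] turn 32.9
-116.0 [ 0.5888 -0.2992  0.132 ] shift [ 0.0605 -0.0066  0.0028] turn 40.9
-124.0 [ 0.5811 -0.2973  0.132 ] shift [ 0.0675 -0.0027  0.0028] turn 48.9
-132.0 [ 0.5737 -0.2942  0.132 ] shift [0.0739 0.0021 0.0027] turn 56.9
-140.0 [ 0.5668 -0.2902  0.132 ] shift [0.0795 0.0077 0.0027] turn 64.9
-148.0 [ 0.5606 -0.2853  0.132 ] shift [0.0843 0.0141 0.0027] turn 72.9
-155.0 [ 0.5557 -0.2803  0.132 ] shift [0.0877 0.0202 0.0027] turn 79.9
-160.0 [ 0.5526 -0.2764  0.132 ] shift [0.0897 0.0248 0.0027] turn 84.9
```

View pics/v4.png

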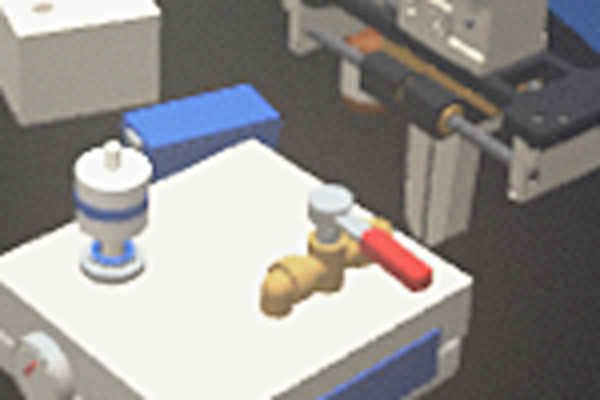

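The closed fingers stand behind the lever (fingertip at crop (435,243), lever grip at (395,258)). I'll sweep it open.

servo_tool(plan="0.0035 -0.002 0.002 0; 0.007 -0.004 0.0025 0; 0.0105 -0.006 0.0025 0; 0.014 -0.0075 0.0025 0; 0.018 -0.009 0.0025 0; 0.0215 -0.01 0.0025 1; 0.0255 -0.011 0.0025 5; 0.0295 -0.0115 0.0025 9; 0.0335 -0.012 0.0025 13; 0.0375 -0.012 0.0025 17")

```text
t: 16.45
tool_pos: [0.6125, -0.2983, 0.1316]
orientation: [0.065, 3.139, 0.0]
force: [4.5, 1.4, -1.3]
opening: 0.0006
gripper_force: 2.0
```

```bash
python3 lev.py -96 -100 -104 -108 -112 -116 -120 -124 -128 -132 -136 -140
```

```text
16.45 [ 0.6125 -0.2983  0.1316] jaw 87.6 q [-0.53  0.41  1.35  0.    1.38 -2.06] F [ 4.5  1.4 -1.3]
-96.0 [ 0.6087 -0.2993  0.132 ] shift [ 0.0038 -0.0012 -0.0004] turn 3.6
-100.0 [ 0.6047 -0.2999  0.132 ] shift [ 0.0077 -0.0019 -0.0004] turn 7.6
-104.0 [ 0.6007 -0.3001  0.132 ] shift [ 0.0117 -0.0023 -0.0004] turn 11.6
-108.0 [ 0.5967 -0.3001  0.132 ] shift [ 0.0157 -0.0024 -0.0004] turn 15.6
-112.0 [ 0.5928 -0.2998  0.132 ] shift [ 0.0197 -0.0023 -0.0004] turn 19.6
-116.0 [ 0.5888 -0.2992  0.132 ] shift [ 0.0236 -0.0019 -0.0004] turn 23.6
-120.0 [ 0.5849 -0.2984  0.132 ] shift [ 0.0275 -0.0012 -0.0004] turn 27.6
-124.0 [ 0.5811 -0.2973  0.132 ] shift [ 0.0314 -0.0003 -0.0005] turn 31.6
-128.0 [ 0.5774 -0.2959  0.132 ] shift [ 0.0352  0.001  -0.0005] turn 35.6
-132.0 [ 0.5737 -0.2942  0.132 ] shift [ 0.0389  0.0025 -0.0005] turn 39.6
-136.0 [ 0.5702 -0.2924  0.132 ] shift [ 0.0425  0.0042 -0.0005] turn 43.6
-140.0 [ 0.5668 -0.2902  0.132 ] shift [ 0.046   0.0062 -0.0005] turn 47.6
```

Contact is light (about 4.7 N), as expected.

servo_tool(plan="0.004 -0.001 0 4; 0.008 -0.002 0 8; 0.012 -0.0025 0 12; 0.016 -0.0025 0 16; 0.02 -0.0025 0 20; 0.0235 -0.002 0 24; 0.0275 -0.001 0 28; 0.0315 0 0 32; 0.035 0.001 0 36; 0.039 0.0025 0 40; 0.0425 0.004 0 44; 0.046 0.006 0 48")

```text
t: 17.45
tool_pos: [0.5669, -0.291, 0.132]
orientation: [1.336, 2.84, 0.0]
force: [4.6, -1.8, -1.0]
opening: 0.0007
gripper_force: 1.8
```

```bash
python3 lev.py -144 -148 -151 -154 -157 -160 -162 -164
```

```text
17.45 [ 0.5669 -0.291   0.132 ] jaw 39.6 q [-0.55  0.29  1.49  0.    1.35 -1.25] F [ 4.6 -1.8 -1. ]
-144.0 [ 0.5636 -0.2879  0.132 ] shift [ 0.0045 -0.0005 -0.    ] turn 3.6
-148.0 [ 0.5606 -0.2853  0.132 ] shift [ 0.0085 -0.0012 -0.    ] turn 7.6
-151.0 [ 0.5584 -0.2832  0.132 ] shift [ 0.0114 -0.0016 -0.    ] turn 10.6
-154.0 [ 0.5564 -0.281   0.132 ] shift [ 0.0144 -0.0018 -0.0001] turn 13.6
-157.0 [ 0.5544 -0.2788  0.132 ] shift [ 0.0174 -0.0018 -0.0001] turn 16.6
-160.0 [ 0.5526 -0.2764  0.132 ] shift [ 0.0204 -0.0017 -0.0001] turn 19.6
-162.0 [ 0.5515 -0.2747  0.132 ] shift [ 0.0224 -0.0015 -0.0001] turn 21.6
-164.0 [ 0.5504 -0.2731  0.132 ] shift [ 0.0244 -0.0013 -0.0001] turn 23.6
```

servo_tool(plan="0.004 -0.0005 0 4; 0.0085 -0.001 0 8; 0.0115 -0.0015 0 11; 0.0145 -0.002 0 14; 0.016 -0.002 0 15; 0.0175 -0.002 0 17; 0.0175 -0.002 0 17")

```text
t: 18.03
tool_pos: [0.5539, -0.2789, 0.132]
orientation: [1.737, 2.615, -0.0]
force: [2.7, -1.7, 0.8]
opening: 0.0002
gripper_force: 1.4
```

servo_tool(plan="0.001 0 0 1; 0.002 0 0 2; 0.002 0 0 2")

```text
t: 18.28
tool_pos: [0.5531, -0.2776, 0.132]
orientation: [1.783, 2.584, -0.002]
force: [2.6, -5.2, 0.4]
opening: 0.0005
gripper_force: 3.1
```

Continue until the end stop is felt.

servo_tool(plan="0.001 0 0 1; 0.0015 0 0 2; 0.0015 0 0 2")

```text
t: 18.53
tool_pos: [0.5526, -0.2775, 0.1321]
orientation: [1.827, 2.551, -0.003]
force: [2.9, -10.6, -1.9]
opening: 0.0004
gripper_force: 5.5
```

servo_tool(plan="0.001 0 0 0; 0.0015 0 0 0; 0.0015 0 0 0")

```text
t: 18.78
tool_pos: [0.5526, -0.2773, 0.1322]
orientation: [1.825, 2.55, -0.005]
force: [7.7, -16.3, -5.6]
opening: 0.0003
gripper_force: 8.6
```

servo_tool(plan="0.001 0 0 0; 0.0015 0 0 0; 0.0015 0 0 0")

```text
t: 19.03
tool_pos: [0.5526, -0.2772, 0.1323]
orientation: [1.824, 2.547, -0.007]
force: [9.3, -21.3, -8.8]
opening: 0.0005
gripper_force: 11.7
```

The end stop is felt: no motion while the force rises. I'll back off, lift clear and check.

servo_tool(plan="-0.003 0 0 0; -0.01 0 0 0; -0.02 0 0 0; -0.03 0 0 0; -0.03 0 -0.03 0; -0.03 0 -0.06 0; -0.03 0 -0.09 0; -0.05 0 -0.12 0; -0.08 0 -0.15 0; -0.11 0 -0.15 0; -0.11 0 -0.15 0; -0.11 0 -0.15 0")

```text
t: 20.03
tool_pos: [0.5867, -0.3781, 0.2802]
orientation: [-1.828, -2.553, -0.0]
force: [-0.2, -0.0, -0.7]
opening: 0.0007
gripper_force: 0.0
```

```bash
python3 - <<'E'
from h import *
s=status.read_state();print(s['t'],s['tool_pos'],s['force'])
d=shot('side');c=shot('top')
cv2.imwrite('pics/v5.png',np.hstack([cv2.resize(d['image'][210:310,240:390],(480,320),interpolation=2),cv2.resize(c['image'][180:310,360:490],(320,320),interpolation=2)]))
im=c['image'];H,S,V=cv2.split(cv2.cvtColor(im,cv2.COLOR_BGR2HSV))
m=(((H<8)|(H>172))&(S>150)&(V>100)).astype(np.uint8);m[:,:380]=0
k=cv2.findNonZero(m)
if k is not None:
  P=np.array([at(c,u,v,.131)[:2] for u,v in cv2.boxPoints(cv2.minAreaRect(k))]);E=P[1:3]-P[:2];print(P.mean(0).round(4),np.linalg.norm(E,axis=1),np.degrees(np.arctan2(E[:,1],E[:,0])))
E
```

```text
20.0333 [ 0.58671054 -0.37808459  0.28019787] [-0.19954594 -0.02315038 -0.7301435 ]
[ 0.5465 -0.2583] [0.01441085 0.04393852] [ -68.30005299 -161.31246555]
```

View pics/v5.png

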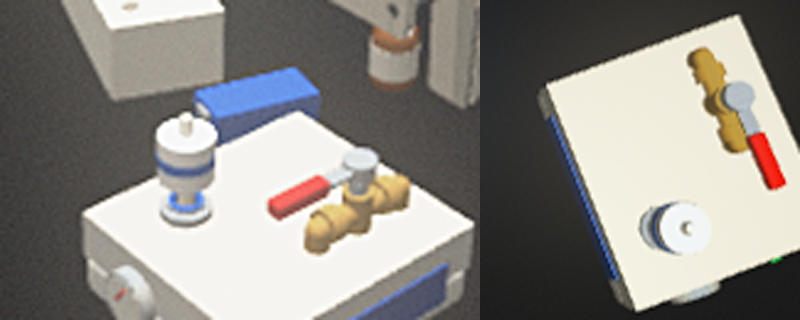

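The lever lies along the pipe: grip at about (300,196) in the side crop, measured at -161° against -160.5° expected. The filter stands upright in the socket, and the arm is clear. I'll hand in.

```bash
python3 -c "
from plant import robot; print(robot.close_job())"
```

```text
the job is handed in; nothing more can be done
None
```

The filter is seated on the socket's stop (33 mm deep, about 23 N), the valve lever is against its open end stop in line with the pipe, nothing is held or touched, and the job was handed in at about 20 s; the samples, bottle and slide box were not contacted.

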